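# Clear the drying chamber's lid and hold it open with the lever

## Task

Get the slide drying chamber opened for a colleague: first, with the lid still shut, push the slide box that was left on the steel lid sideways onto the empty, matted ledge, flat and wholly clear of the lid, without lifting it. Then press the padded long end of the lever fully down with the fingertips so that it raises the lid, and finish while still holding it down; do not raise the lid by hand, and leave everything else on the chamber and the bench where it stands.

Things in the scene. Friction and masses are not known exactly. Their poses are not given: they have to be found in the camera images.
- chamber: Slide drying chamber: low white housing fixed on the bench, 150 mm deep (x), 373 mm wide (y). Origin: centre of its underside; x to its back (away from the robot), y to its left. Shut steel lid in the middle, y -75 to 75, x -84 to 28 mm, top 70 mm high. Either side a ledge, |y| 76.5 to 186.5 mm, top 66 mm high: one empty with the mat, one with the jar, varying. The lever runs along the front.
- mat: Thin black rubber mat lying fixed on the empty ledge, 120 mm (x) by 106 mm (y), 2 mm thick, its top 68 mm above the bench (2 mm lower than the lid's top). Origin at the centre of its underside; axes parallel to the chamber's. The slide box belongs here.
- slide_box: Grey plastic slide box, shut, 76 mm (its x) by 50 mm (its y) by 28 mm high, about 0.2 kg, loose. Origin at the centre of its underside; z up. It starts flat on the lid, turned up to 15 degrees from the chamber's axes.
- lid: The heavy steel lid, 112 mm (x) by 150 mm (y) by 22 mm thick, about 3 kg, hinged along its far edge; a 44 mm wide tongue sticks out forward over the lever's short end. Origin on the hinge axis, 32 mm behind and 62 mm above the chamber's origin; axes as the chamber's when shut. It tilts about its y, up to about 0.33 rad with the lever fully down, and falls shut when the lever is let go.
- lever: Lever pinned in a stand before the chamber. Origin on the pivot: x -110, y -115, z 77.5 mm in the chamber's frame; it turns about the chamber's x. Short arm 75 mm to +y under the lid's tongue; long arm to -y, ending in a rubber pad 50 mm (x) by 60 mm (along the arm). At rest the long arm slopes up 0.33 rad, at its stop 0.33 rad down. Only the lid's weight resists: about 3 to 8 N on the pad.
- press_pad (a point): Centre of the top face of the lever's pad, 160 mm from the pivot along the long arm. About 139 mm above the bench at rest and about 35 mm with the lever fully down; it moves straight down but for 10 mm along the chamber's y.
- jar: Amber glass jar with black cap, 46 mm across, 50 mm high, loose, on the ledge without the mat. Origin at the centre of its underside. Leave it.
- dropper: Amber dropper bottle, 30 mm across, 62 mm high, loose on the bench close to the chamber's right side. Origin at the centre of its underside. Leave it.
- beaker: Glass beaker, 64 mm across, 75 mm high, loose on the bench in front of the chamber's left end. Origin at the centre of its underside. Leave it.
- petri_dish: Shut clear Petri dish, 84 mm across, 16 mm high, loose on the bench in front of the chamber, left of the lever. Origin at the centre of its underside. Leave it.
- slide_tray: Open white slide tray, 100 by 140 mm, 22 mm high, loose on the bench further to the right of the chamber. Origin at the centre of its underside. Leave it.
- wash_bottle: White wash bottle, 68 mm across, 150 mm high, loose on the bench to the left of the chamber. Origin at the centre of its underside. Leave it.
- brush: Small brush, 150 mm long, lying loose on the bench at the right. Origin in the handle. Leave it.

How it is judged (in metres and radians):
On the way, in this order (a step that is already met when the one before it is completed fails the run):
1. the slide box lies flat on the mat, wholly off the lid, while the lid is still shut (y of slide_box in the frame of mat between -0.026 and 0.026 m and x of slide_box in the frame of mat between -0.035 and 0.035 m and z of slide_box in the frame of mat between -0.004 and 0.006 m and angle between slide_box's own z axis and vertical below 0.08 rad and contact force between slide_box and lid below 0.05 N and linear speed of slide_box below 0.02 m/s and angle between lid's own z axis and vertical below 0.03 rad), for 0.2 s.
2. the lever, pressed by the fingertips, has raised the lid (angle between lid's own z axis and vertical above 0.27 rad and contact force between the fingers and lever above 1 N), for 0.3 s.
At the end, for the whole second after the job is handed in: The lid is held raised by at least 0.27 rad (of about 0.33 rad) by the fingertips pressing on the lever (over 1 N) with nothing of the robot on the lid, and the slide box lies at rest, flat on the mat, not touching the lid, its centre within 26 mm across (y) and 35 mm along (x) of the mat's centre (all of step 2 and contact force between each of the arm, the fingers and lid below 0.1 N and y of slide_box in the frame of mat between -0.026 and 0.026 m and x of slide_box in the frame of mat between -0.035 and 0.035 m and z of slide_box in the frame of mat between -0.004 and 0.006 m and angle between slide_box's own z axis and vertical below 0.08 rad and contact force between slide_box and lid below 0.05 N and linear speed of slide_box below 0.02 m/s); the arm keeps its last pose, push and grip.
It fails at once if the slide box is lifted (more than 12 mm above the lid's top), or falls off the chamber (z of slide_box in the frame of chamber above 0.082 m or z of slide_box in the frame of chamber below 0.055 m).
It fails at once if the slide box is tipped over 20 degrees (angle between slide_box's own z axis and vertical above 0.35 rad).
It fails at once if the lid is raised while the slide box is on it (angle between lid's own z axis and vertical above 0.05 rad and contact force between slide_box and lid above 0.1 N).
It fails at once if the robot touches the raised lid (angle between lid's own z axis and vertical above 0.05 rad and contact force between any of the fingers, the arm and lid above 1 N).
It fails at once if another thing on the chamber or bench is moved more than 30 mm, or tipped over (distance of any of jar, dropper, beaker, petri_dish, slide_tray, wash_bottle, brush from where it was at the start of the episode above 0.03 m or angle between any of jar, dropper, beaker, wash_bottle's own z axis and vertical above 0.35 rad).
It also fails if it takes over 51 s, if anything falls off the work surface, if the arm or the gripper's body presses on something with over 40 N, if the wrist force passes 120 N, or if a joint passes its speed limit or range.

## Robot

A 6-joint arm with a two-finger parallel gripper is mounted at the origin on the work surface. World frame = base frame: x ahead of the robot, y to its left, z up, the work surface at z = 0. Lengths are in m, angles in degrees, forces in N, time in s.
With the tool pointing down it reaches from about 0.35 to 0.875 m from the base axis. Payload 4.2 kg.
Tool frame: the origin (TCP) lies at the very end of the fingers, on their centre line; the grasp point (between the pads) lies 19 mm behind it; y points along the fingers, z is the direction in which the jaws open and shut, and the axes are right-handed (so a half turn about y gives the same grasp; the last joint's range is limited). The gripper opens to 87 mm and grips with 3 to 60 N. Pads are 19 mm wide; open, the fingers measure 117 mm over their backs; the gripper's body (75 mm by 190 mm) begins 51 mm behind the grasp point.
Start: joints at [-61.501, 22.042, 0.453, 0, -68.411, -14.817], TCP at [0.148, -0.607, 0.202] pointing down, gripper open.
Joint ranges: [-179.83, 179.83], [-69.29, 118.12], [-61.27, 80.66], [-181.25, 117.63], [-171.15, -9.14], [-177.46, 177.46]. Speed limits (degrees/s): [159.86, 159.86, 180, 180, 180, 180].

## Interface

Orientations are given as a 3x3 rotation matrix whose columns are the frame's x, y, z axes.
In Python, from station import r, eyes gives the robot as it stands.
- The arm moves only by the tool play_rows, never from a script. Its argument "deltas" is one flat list of numbers, 5 for each row, row after row: the closure in counts, from 0 (fully open) to 255 (shut), then the shift along the tool's x, y, z in mm, then the turn about the tool's y in rad. In form: [claw, tx, ty, tz, roll, claw, tx, ty, tz, roll, ...]. A call has exactly 10 rows; each row shifts and turns the commanded pose from where the row before left it, along the tool's axes as they then stand; what a row does not reach is not made up. A row lasts 1/10 s, in which the tool goes at most 50 mm and 8.59 degrees, less where a joint would pass 70% of its speed; a pose out of reach is approached as far as the arm can. A call is refused whole if a number of a shift passes 50 or a number of a turn 0.15, either way. A call with a gripper value outside its range is refused whole. The fingers move at their own pace and stop on an object; the grip force is fixed at half the most. Time passes only in rows, so rows that do not move let the fingers close, or fill a call up. It gives the time, the measured TCP pose, the force and the opening at its end, in the units of the state.
- r.sense(): the state, without advancing time (a new reading comes with each control period).
- eyes.capture(name): name is "scene" or "top"; returns a dict with "img" (384x512x3 uint8, blue, green, red), "vfov" (degrees; the focal length in pixels is half the picture's height over the tangent of half this angle, whatever the lens; pixels are square), "cx", "cy" (the principal point, pixels), "R" (3x3) and "t" (3): a world point X has camera coordinates R X + t. Camera axes: x right, y down, z forward; pixel columns grow to the right and rows downward; lengths in m; the calibration is good to about 2 mm. A picture is of the moment at which its call begins. There is no depth.
- r.finish_job(): hands the job in, once; it reports no verdict.
The state is a dict: "time_s": time; "joints": joint angles; "joint_velocities": joint speeds; "effort": joint torques, N m; "tcp_pos": TCP position; "ee_rot": TCP orientation; "wrist_force": force on the tool from outside, world axes, zero at the start; "moment": the same for the moment, N m; "gripper_width": opening from 0.0 (shut) to 1.0 (fully open).
Only numpy, scipy, OpenCV 4.12 (cv2) and the standard library are available. Lean on these libraries where they do the work, as an engineer would, in place of code of your own. Each camera call takes 0.05 s, during which the arm holds its last target.

## Working session

There is one attempt and no reset: what is moved stays moved. The work goes in short steps, Python scripts to look and compute and a tool call to move; the robot and the scene stay as the last step left them, time stands still between calls to the robot, and variables do not carry over. Pictures are saved under pics/ and viewed, and the job is handed in when it is done.

Besides the shell and the picture viewer there is one more tool, called after "Call:" as a command line: name --argument value ..., lists and objects as JSON in quotes. play_rows: Moves the arm, as the interface text tells. Its arguments: {"type":"object","properties":{"deltas":{"type":"array","items":{"type":"number"}}},"required":["deltas"]}

```bash
mkdir -p pics; ls; cat > h.py <<'E'
import numpy as np,cv2
from station import r,eyes
def cap(n,f):
    c=eyes.capture(n); cv2.imwrite(f'pics/{f}.png',c['img']); 
    np.savez(f'pics/{f}.npz',**{k:np.array(v) for k,v in c.items()}); return c
def F(c): return c['img'].shape[0]/2/np.tan(np.radians(c['vfov'])/2)
def ray(c,u,v,z):
    R=np.array(c['R']);t=np.array(c['t']);f=F(c)
    d=R.T@np.array([(u-c['cx'])/f,(v-c['cy'])/f,1]);o=-R.T@t
    return o+d*(z-o[2])/d[2]
def proj(c,X):
    p=np.array(c['R'])@np.array(X)+np.array(c['t']);f=F(c);return c['cx']+f*p[0]/p[2],c['cy']+f*p[1]/p[2]
def load(f):
    d=np.load(f'pics/{f}.npz');return {k:d[k] for k in d.files}
E
python3 - <<'E'
from h import *
for n in('scene','top'):
    c=cap(n,n+'0');print(n,c['vfov'],c['cx'],c['cy'],np.round(-np.array(c['R']).T@c['t'],3),np.round(c['R'],2).tolist())
print(r.sense())
E
```

```text
pics
scene 52.89987129909412 258.80980398422406 183.58528346397483 [ 1.225 -0.484  0.775] [[0.58, 0.81, 0.01], [0.51, -0.35, -0.79], [-0.64, 0.46, -0.62]]
top 45.865139591852724 266.93617776203644 194.69826330489892 [0.407 0.002 1.529] [[-0.02, -1.0, -0.01], [-1.0, 0.02, -0.1], [0.1, 0.01, -1.0]]
{'time_s': 0.1, 'joints': array([-6.15010746e+01,  2.20856110e+01,  3.88800821e-01, -2.49347519e-02,
       -6.84098224e+01, -1.48154306e+01]), 'joint_velocities': array([-1.22150913e-02, -1.36640439e-01,  2.06970197e-01,  1.54789378e-01,
        6.81527168e-05, -4.06990389e-02]), 'effort': array([-3.71640217e-04, -3.91689956e+01,  1.87935358e+01,  4.23190624e+00,
        1.34646639e-02, -7.21451374e-05]), 'tcp_pos': array([ 0.14772141, -0.60671467,  0.20138599]), 'ee_rot': array([[ 9.71655241e-01, -5.32362576e-04, -2.36401796e-01],
       [ 2.36402380e-01,  1.82862490e-03,  9.71653524e-01],
       [-8.49817613e-05, -9.99998186e-01,  1.90264475e-03]]), 'wrist_force': array([ 0.66807414, -0.24209627, -0.0941567 ]), 'moment': array([ 0.03546891, -0.01632108,  0.01060888]), 'gripper_width': 1.0000613591749086}
```

View pics/scene0.png

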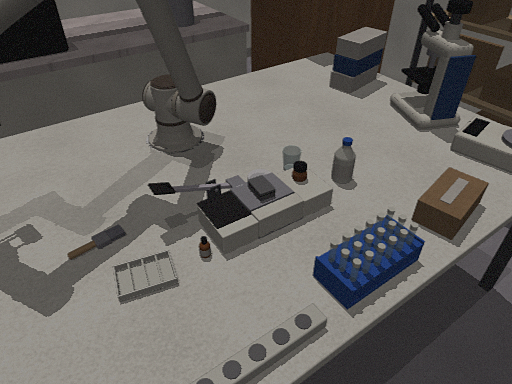

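View pics/top0.png

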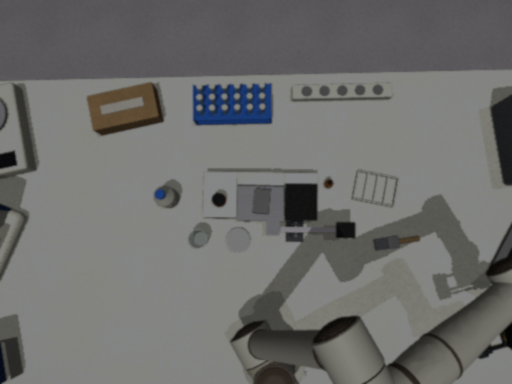

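```bash
python3 - <<'E'
from h import *
a=load('top0')['img'];b=load('scene0')['img']
cv2.imwrite('pics/tz.png',cv2.resize(a[160:250,190:370],None,fx=4.4,fy=4.4,interpolation=cv2.INTER_CUBIC))
cv2.imwrite('pics/sz.png',cv2.resize(b[130:260,140:340],None,fx=4,fy=4,interpolation=cv2.INTER_CUBIC))
E
```

```text
(no output)
```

View pics/tz.png

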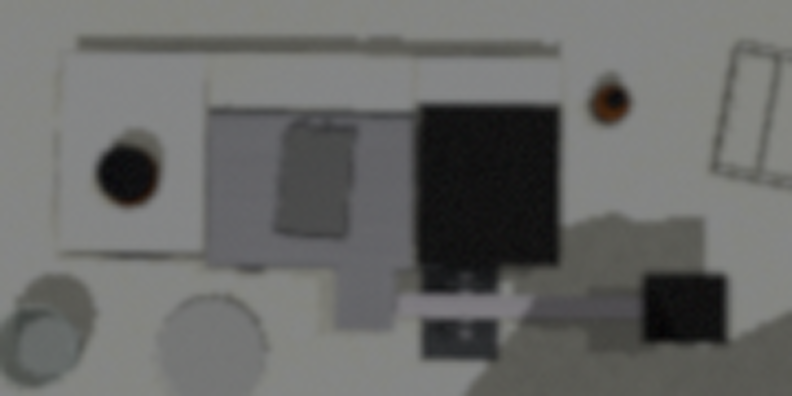

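View pics/sz.png

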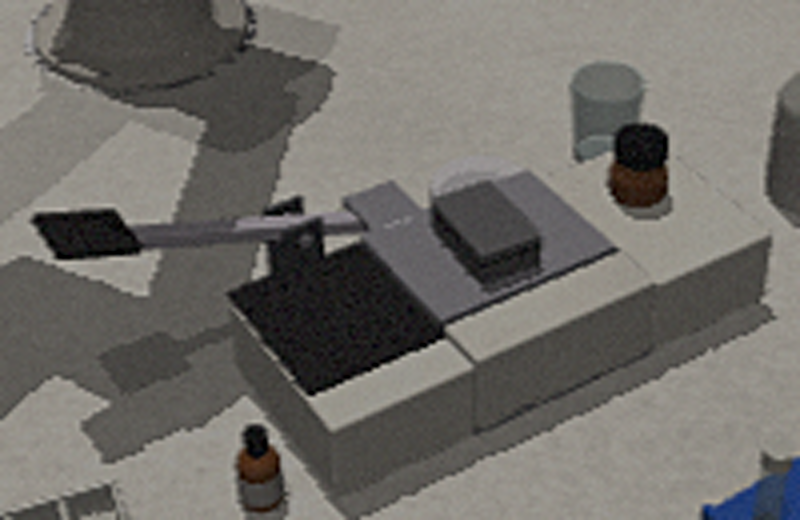

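The top view crop shows the mat right of the lid (crop 417–559, 104–264). The box sits mid-lid (275–357, 118–240), turned a few degrees. The pad is at (645–725, 275–342), the jar on the left ledge, and the dropper at (609, 100).

```bash
python3 - <<'E'
from h import *
c=load('top0');s=load('scene0')
a=c['img'].astype(int)
def quad(m,c,z,name):
    n,l,st,ce=cv2.connectedComponentsWithStats(m.astype(np.uint8))
    i=1+np.argmax(st[1:,4]);ct=cv2.findContours((l==i).astype(np.uint8),0,2)[0][0]
    rc=cv2.minAreaRect(ct);bp=cv2.boxPoints(rc)
    P=np.array([ray(c,u,v,z)[:2] for u,v in bp]);C=ray(c,*rc[0],z)
    e=[P[1]-P[0],P[2]-P[1]]
    print(name,st[i],np.round(rc[0],1),'ctr',np.round(C,4),'sides',np.round([np.linalg.norm(x) for x in e],4),'ang',np.round([np.degrees(np.arctan2(x[1],x[0])) for x in e],1));return C
def sub(m,x0,y0,x1,y1):
    o=np.zeros_like(m);o[y0:y1,x0:x1]=m[y0:y1,x0:x1];return o
g=a.max(2)
print(a[200,255],a[185,245],a[200,300],a[230,345],a[215,215])
quad(sub(g<40,280,178,322,222),c,.068,'mat')
quad(sub(g<40,333,218,360,242),c,.139,'pad')
for th in (95,100,105,110): quad(sub((g<th)&(g>60),248,184,275,218),c,.098,'box')
print(a[180:220:6,240:290:2].max(2))
E
```

```text
[74 74 74] [78 78 77] [17 14 16] [15 14 15] [132 133 132]
mat [ 285  184   32   38 1135] [300.5 202.5] ctr [ 0.5188 -0.0981  0.068 ] sides [0.1004 0.1197] ang [-91.2 178.2]
pad [336 223  18  15 262] [344.5 230. ] ctr [ 0.4264 -0.225   0.139 ] sides [0.0519 0.0426] ang [-91.2 177.8]
box [248 185  27  30 550] [261.  199.5] ctr [0.5286 0.0286 0.098 ] sides [0.0825 0.0921] ang [-91.2 178.7]
box [248 185  27  31 590] [261. 200.] ctr [0.5271 0.0286 0.098 ] sides [0.0825 0.0952] ang [-91.2 178.7]
box [248 184  27  34 857] [261.  200.5] ctr [0.5255 0.0287 0.098 ] sides [0.0826 0.1047] ang [-91.2 178.7]
box [248 184  27  34 899] [261.  200.5] ctr [0.5255 0.0287 0.098 ] sides [0.0826 0.1047] ang [-91.2 178.7]
[[133 133 133 133 134 133 133 134 134 133 134 134 134 134 134 135 134 135
  134 134 135 133 130 133 134]
 [ 91  91  90  90  91  91  91  92  89  80  77  81  76  80  81  82  83  78
   76  78  77  74  63  32  17]
 [104 104 104 104 104 105 103  81  74  74  75  74  75  74  75  84 102 103
  103 103 103  98  54  22  18]
 [103 104 103 102 103 103 100  79  75  75  74  74  75  75  74  84 101 101
  102 101 103  98  54  21  19]
 [103 103 103 103 103 103  94  74  75  74  74  75  76  75  79  97 102 102
  103 102 103 100  61  21  18]
 [104 104 104 104 104 103  86  77  75  75  76  77  77  76  72  99 102 103
  102 103 103  99  55  18  19]
 [104 104 105 106 106 105 105 104 105 105 104 104 103 102 103 103 104 104
  104 103 104 102  66  19  18]]
```

```bash
cat >> h.py <<'E'
def up(c,x0,y0,x1,y1,lo,hi,z,name,k=8):
    g=c['img'].max(2)[y0:y1,x0:x1]
    G=cv2.GaussianBlur(cv2.resize(g,None,fx=k,fy=k,interpolation=cv2.INTER_CUBIC),(0,0),k*.5)
    m=((G>=lo)&(G<hi)).astype(np.uint8)
    m=cv2.morphologyEx(m,cv2.MORPH_OPEN,np.ones((3*k,3*k)))
    n,l,st,ce=cv2.connectedComponentsWithStats(m);i=1+np.argmax(st[1:,4])
    ct=max(cv2.findContours((l==i).astype(np.uint8),0,2)[0],key=len)
    W=np.array([ray(c,x0+(u+.5)/k-.5,y0+(v+.5)/k-.5,z)[:2] for u,v in ct[:,0]])
    rc=cv2.minAreaRect((W*1000).astype(np.float32));P=cv2.boxPoints(rc);e=[P[1]-P[0],P[2]-P[1]]
    ctr=[x0+ce[i][0]/k-.4,y0+ce[i][1]/k-.4]
    print(name,'rectctr',np.round(rc[0],1),'centroid',np.round(ray(c,*ctr,z)*1000,1),'sides',np.round([np.linalg.norm(x) for x in e],1),'ang',np.round([np.degrees(np.arctan2(x[1],x[0])) for x in e],1),'px',np.round(ctr,1))
E
python3 - <<'E'
from h import *
c=load('top0')
up(c,278,174,326,228,0,60,.068,'mat')
up(c,330,216,364,246,0,55,.139,'pad')
up(c,246,186,276,216,0,89,.098,'box')
s=load('scene0')
# scene: box top corners in sz crop (4x)
f=lambda u,v:(140+u/4,130+v/4)
for nm,u,v,z in [('box A',433,197,.098),('box B',485,180,.098),('box C',541,236,.098),('box D',480,265,.098),('pad1',32,213,.155),('pad2',120,208,.13),('pad3',143,247,.13),('pad4',60,260,.155),('mat1',229,295,.068),('mat2',365,243,.068),('mat3',443,328,.068),('mat4',312,393,.068)]:
    print(nm,np.round(ray(s,*f(u,v),z)*1000,1))
E
```

```text
mat rectctr [511.8 -97.6] centroid [514.9 -96.2  68. ] sides [136.7 105.9] ang [-1. 89.] px [299.9 203.7]
pad rectctr [ 427.3 -225.7] centroid [ 426.7 -226.   139. ] sides [48.6 58.6] ang [-2.2 87.8] px [344.8 229.9]
box rectctr [528.2  27. ] centroid [527.1  26.7  98. ] sides [92.1 56.2] ang [-4.2 85.8] px [261.6 200. ]
box A [488.9   9.7  98. ]
box B [493.6  52.5  98. ]
box C [569.2  46.4  98. ]
box D [570.5  -7.   98. ]
pad1 [ 416.2 -255.5  155. ]
pad2 [ 412.4 -195.2  130. ]
pad3 [ 459.5 -200.9  130. ]
pad4 [ 471.3 -260.1  155. ]
mat1 [ 468.1 -148.1   68. ]
mat2 [473.5 -39.9  68. ]
mat3 [581.4 -45.3  68. ]
mat4 [ 584.3 -150.2   68. ]
```

```bash
python3 - <<'E'
from h import *
a=load('top0')['img'];b=load('scene0')['img']
A=cv2.resize(a[178:226,236:322],None,fx=9,fy=9,interpolation=cv2.INTER_CUBIC)
B=cv2.resize(b[165:235,190:300],None,fx=7,fy=7,interpolation=cv2.INTER_CUBIC)
g=lambda i:(255*(np.clip(i/160.,0,1))**.6).astype(np.uint8)
cv2.imwrite('pics/tz2.png',g(A));cv2.imwrite('pics/sz2.png',g(B))
E
```

```text
(no output)
```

View pics/tz2.png

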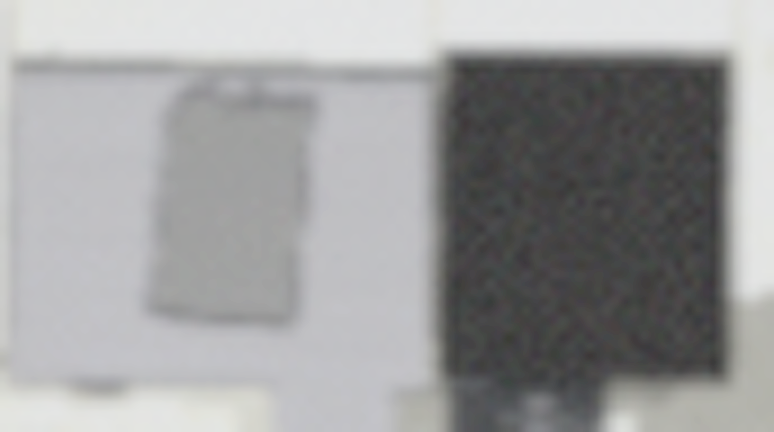

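View pics/sz2.png

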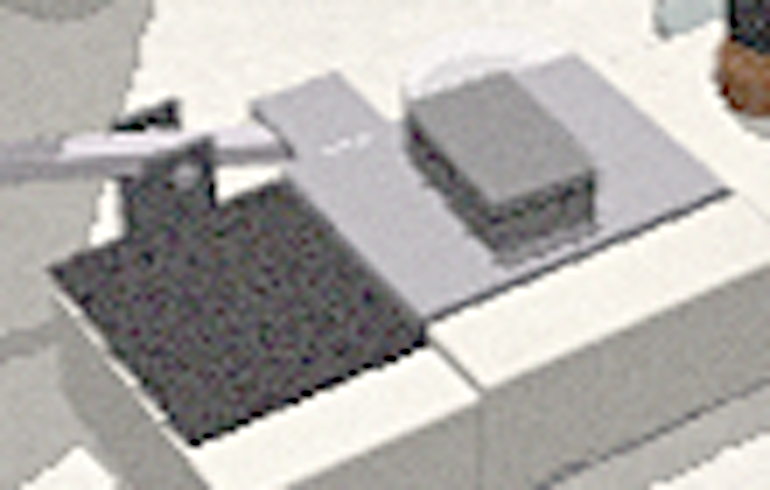

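```bash
cat >>h.py <<'E'
def tri(c1,p1,c2,p2):
    A=[];o=[]
    for c,p in((c1,p1),(c2,p2)):
        R=np.array(c['R']);t=np.array(c['t']);f=F(c)
        K=np.array([[f,0,c['cx']],[0,f,c['cy']],[0,0,1.]]);o.append(K@np.c_[R,t])
    X=cv2.triangulatePoints(o[0],o[1],np.array(p1,float).reshape(2,1),np.array(p2,float).reshape(2,1)).ravel()
    return X[:3]/X[3]
E
python3 - <<'E'
from h import *
T=load('top0');S=load('scene0')
ft=lambda u,v:(236+u/9-.44,178+v/9-.44); fs=lambda u,v:(190+u/7-.43,165+v/7-.43)
D={'boxBL':((172,92),(595,172)),'boxBR':((308,105),(490,205)),'boxFR':((292,318),(408,105)),'boxFL':((150,308),(505,72)),
'matBR':((728,58),(193,445)),'matFR':((728,378),(48,268)),'matBL':((440,55),(425,340)),'matFL':((440,378),(292,180)),
'lidBL':((14,66),(735,190)),'lidBR':((436,76),(425,320)),'lidFL':((14,380),(575,55))}
P={}
for k,(t,s) in D.items():
    X=tri(T,ft(*t),S,fs(*s))*1000;P[k]=X
    z=98 if 'box' in k else 68 if 'mat' in k else 70
    print(k,np.round(X),'top@z',np.round(ray(T,*ft(*t),z/1000)[:2]*1000),'sc@z',np.round(ray(S,*fs(*s),z/1000)[:2]*1000))
# pad
f4=lambda u,v:(140+u/4-.4,130+v/4-.4); g=lambda u,v:(190+u/4.4-.4,160+v/4.4-.4)
for k,t,s in [('padFRend',(725,342),(32,213)),('padBR',(725,275),(60,260)),('padBL',(645,275),(143,247)),('padFL',(645,342),(120,208)),('jar cap',(127,173),(640,135)),('dropper cap',(616,97),(256,430)),('beaker',(48,345),(607,75))]:
    X=tri(T,g(*t),S,f4(*s))*1000;print(k,np.round(X))
for z in(.12,.139,.15):print(np.round(ray(T,*g(685,308),z)*1000))
E
```

```text
boxBL [566.  48.  95.] top@z [566.  48.] sc@z [569.  44.]
boxBR [561.  -0.  97.] top@z [561.   0.] sc@z [561.  -2.]
boxFR [486.   8.  96.] top@z [486.   7.] sc@z [489.   8.]
boxFL [490.  57.  95.] top@z [490.  57.] sc@z [494.  54.]
matBR [ 579. -151.   64.] top@z [ 578. -151.] sc@z [ 583. -152.]
matFR [ 463. -148.   67.] top@z [ 463. -148.] sc@z [ 463. -148.]
matBL [582. -48.  65.] top@z [581. -48.] sc@z [584. -49.]
matFL [467. -42.  66.] top@z [465. -45.] sc@z [472. -39.]
lidBL [581. 107.  68.] top@z [580. 106.] sc@z [584. 107.]
lidBR [574. -45.  69.] top@z [573. -46.] sc@z [577. -44.]
lidFL [468. 108.  68.] top@z [467. 107.] sc@z [471. 109.]
padFRend [ 404. -253.  147.]
padBR [ 450. -255.  140.]
padBL [ 452. -201.  126.]
padFL [ 406. -198.  128.]
jar cap [532. 162. 118.]
dropper cap [ 585. -194.   63.]
beaker [414. 226.  84.]
[ 428. -231.  120.]
[ 428. -227.  139.]
[ 427. -226.  150.]
```

The two views agree: box centre is about (526, 28) with its top at about 96 mm, turned about -5.7°. Mat centre is about (523, -97), chamber yaw about -1.7°, and press pad about (428, -227, 139). First I turn the tool and half-close the fingers so I can push with both of them.

Call:
play_rows --deltas '[150, 0, 0, 0, -0.145, 150, 0, 0, 0, -0.145, 150, 0, 0, 0, -0.145, 150, 0, 0, 0, -0.145, 150, 0, 0, 0, -0.145, 150, 0, 0, 0, -0.145, 150, 0, 0, 0, -0.145, 150, 0, 0, 0, -0.145, 150, 0, 0, 0, -0.145, 150, 0, 0, 0, 0]'

```text
time_s: 1.1
tcp_pos: [0.1478, -0.6069, 0.2017]
ee_rot: [[0.027, -0.0, -1.0], [1.0, 0.001, 0.027], [0.001, -1.0, 0.0]]
wrist_force: [0.2, -0.9, -0.7]
gripper_width: 0.409
```

```bash
cat > st.py <<'E'
from h import *
import sys
s=r.sense();p=s['tcp_pos']*1000;R=s['ee_rot']
print('t',s['time_s'],'tcp',np.round(p,1),'F',np.round(s['wrist_force'],1),'g',round(s['gripper_width'],3));print(np.round(R,3))
if len(sys.argv)>3: print('tool delta',np.round(R.T@(np.array(list(map(float,sys.argv[1:4])))-p),1))
E
python3 st.py 528 85 200
```

```text
t 1.1 tcp [ 147.8 -606.9  201.7] F [ 0.2 -0.9 -0.7] g 0.409
[[ 0.027 -0.    -1.   ]
 [ 1.     0.001  0.027]
 [ 0.001 -1.     0.   ]]
tool delta [ 702.     2.4 -361.2]
```

Call:
play_rows --deltas '[150, 35, 0, -18, 0, 150, 35, 0, -18, 0, 150, 35, 0, -18, 0, 150, 35, 0, -18, 0, 150, 35, 0, -18, 0, 150, 35, 0, -18, 0, 150, 35, 0, -18, 0, 150, 35, 0, -18, 0, 150, 35, 0, -18, 0, 150, 35, 0, -18, 0]'

```text
time_s: 2.1
tcp_pos: [0.3376, -0.2607, 0.2024]
ee_rot: [[0.031, 0.0, -1.0], [1.0, 0.0, 0.031], [0.0, -1.0, -0.0]]
wrist_force: [0.1, -0.3, -0.9]
gripper_width: 0.414
```

Call:
play_rows --deltas '[150, 35, 0, -18, 0, 150, 35, 0, -18, 0, 150, 35, 0, -18, 0, 150, 35, 0, -18, 0, 150, 35, 0, -18, 0, 150, 35, 0, -18, 0, 150, 35, 0, -18, 0, 150, 35, 0, -18, 0, 150, 35, 0, -18, 0, 150, 35, 0, -18, 0]'

```text
time_s: 3.1
tcp_pos: [0.527, 0.0843, 0.2022]
ee_rot: [[0.03, -0.0, -1.0], [1.0, -0.0, 0.03], [-0.0, -1.0, 0.0]]
wrist_force: [0.8, 0.0, 0.2]
gripper_width: 0.411
```

```bash
python3 st.py 528 85 79
```

```text
t 3.1 tcp [527.   84.3 202.2] F [0.8 0.  0.2] g 0.411
[[ 0.03 -0.   -1.  ]
 [ 1.   -0.    0.03]
 [-0.   -1.    0.  ]]
tool delta [  0.7 123.2  -1. ]
```

Call:
play_rows --deltas '[150, 0, 15, 0, 0, 150, 0, 15, 0, 0, 150, 0, 15, 0, 0, 150, 0, 15, 0, 0, 150, 0, 15, 0, 0, 150, 0, 15, 0, 0, 150, 0, 14, 0, 0, 150, 0, 10, 0, 0, 150, 0, 8, 0, 0, 150, 0, 0, 0, 0]'

```text
time_s: 4.1
tcp_pos: [0.5259, 0.0825, 0.0793]
ee_rot: [[0.028, -0.002, -1.0], [1.0, -0.001, 0.028], [-0.001, -1.0, 0.002]]
wrist_force: [0.4, 0.1, -0.2]
gripper_width: 0.413
```

```bash
python3 st.py 527 54 79;python3 - <<'E'
from h import *
cap('scene','s1');cap('top','t1')
b=load('s1')['img'];a=load('t1')['img']
B=cv2.resize(b[120:250,160:340],None,fx=4,fy=4,interpolation=cv2.INTER_CUBIC)
cv2.imwrite('pics/s1z.png',B)
E
```

```text
t 4.1 tcp [525.9  82.5  79.3] F [ 0.4  0.1 -0.2] g 0.413
[[ 0.028 -0.002 -1.   ]
 [ 1.    -0.001  0.028]
 [-0.001 -1.     0.002]]
tool delta [-28.5   0.3  -1.9]
```

View pics/s1z.png

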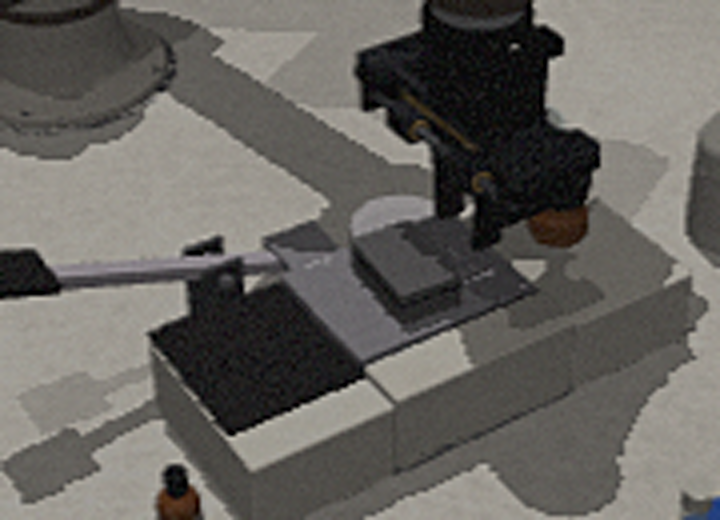

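The fingers stand left of the box (crop ~440–500, 200–245), clear of the jar. Pushing.

Call:
play_rows --deltas '[150, -8, 0, 0, 0, 150, -8, 0, 0, 0, 150, -8, 0, 0, 0, 150, -8, 0, 0, 0, 150, -8, 0, 0, 0, 150, -8, 0, 0, 0, 150, -8, 0, 0, 0, 150, -8, 0, 0, 0, 150, -6, 0, 0, 0, 150, -4, 0, 0, 0]'

```text
time_s: 5.2
tcp_pos: [0.5246, 0.0082, 0.0803]
ee_rot: [[0.027, -0.0, -1.0], [1.0, -0.0, 0.027], [-0.0, -1.0, 0.0]]
wrist_force: [0.2, 0.1, 0.8]
gripper_width: 0.412
```

```bash
python3 st.py 524 -62 79;python3 - <<'E'
from h import *
cap('scene','s2');cap('top','t2')
b=load('s2')['img']
cv2.imwrite('pics/s2z.png',cv2.resize(b[120:250,160:340],None,fx=4,fy=4,interpolation=cv2.INTER_CUBIC))
E
```

```text
t 5.2 tcp [524.6   8.2  80.3] F [0.2 0.1 0.8] g 0.412
[[ 0.027 -0.    -1.   ]
 [ 1.    -0.     0.027]
 [-0.    -1.     0.   ]]
tool delta [-70.2   1.3  -1.3]
```

View pics/s2z.png

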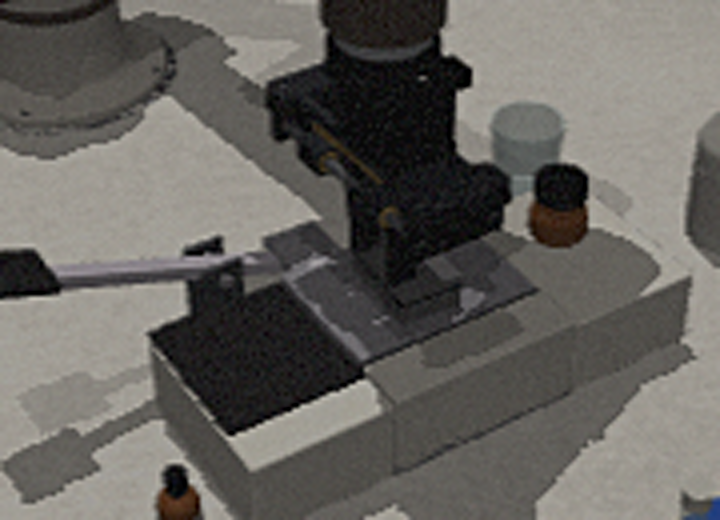

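```bash
python3 - <<'E'
from h import *
g=lambda i:(255*(np.clip(i/160.,0,1))**.5).astype(np.uint8)
b=load('s2')['img'][165:235,215:305];b1=load('s1')['img'][165:235,215:305]
cv2.imwrite('pics/a.png',np.vstack([g(cv2.resize(x,None,fx=6,fy=4.2,interpolation=cv2.INTER_CUBIC)) for x in(b1,b)]))
a=load('t2')['img'][150:250,200:340]
cv2.imwrite('pics/b.png',g(cv2.resize(a,None,fx=5,fy=5,interpolation=cv2.INTER_CUBIC)))
E
```

```text
(no output)
```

View pics/a.png

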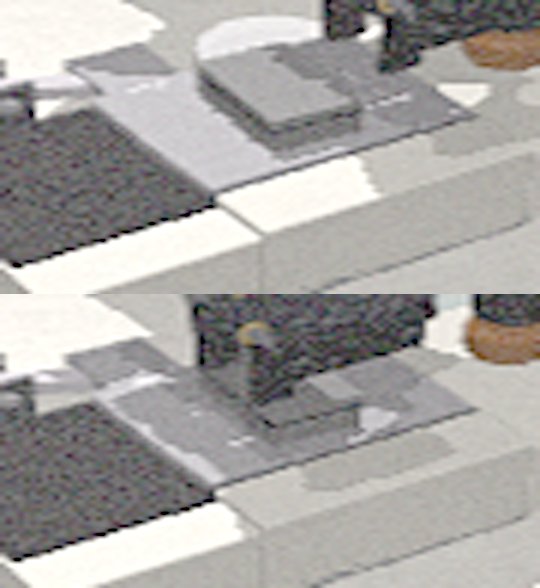

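View pics/b.png

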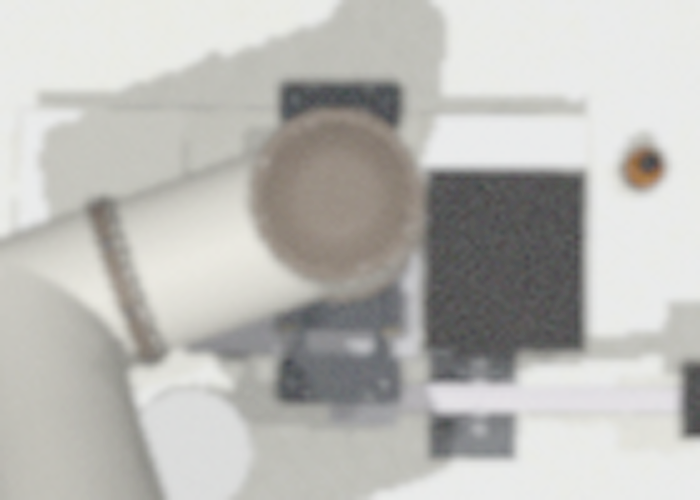

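```bash
python3 - <<'E'
from h import *
c=load('s2')
g=lambda i:(255*(np.clip(i/160.,0,1))**.5).astype(np.uint8)
im=g(cv2.resize(c['img'][155:235,205:305],None,fx=7.5,fy=7.5,interpolation=cv2.INTER_CUBIC))
def dot(X,col):
    u,v=proj(c,np.array(X)/1000);cv2.circle(im,(int((u-205+.5)*7.5),int((v-155+.5)*7.5)),3,col,-1)
for x in(543,558,507,492):
    for y in(-1.5,17.5): dot((x,y,80),(0,0,255))
for X in [(566,48,97),(561,0,97),(486,7,97),(490,57,97)]: dot(X,(0,255,0))
for X in [(561,0,70),(566,48,70)]: dot(X,(255,0,0))
cv2.imwrite('pics/c.png',im)
E
```

```text
(no output)
```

View pics/c.png

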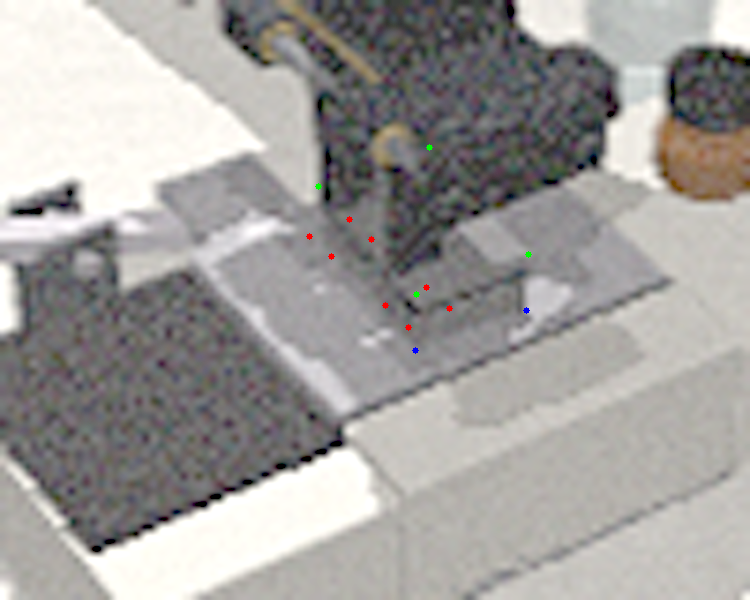

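```bash
python3 - <<'E'
from h import *
g=lambda i:(255*(np.clip(i/160.,0,1))**.5).astype(np.uint8)
out=[]
for n,p in(('s1',(526,82.5,79.3)),('s2',(524.6,8.2,80.3))):
    c=load(n)
    u0,v0=(265,150) if n=='s1' else (240,160)
    im=g(cv2.resize(c['img'][v0:v0+50,u0:u0+60],None,fx=6.6*2,fy=6*2,interpolation=cv2.INTER_CUBIC))[:, :790]
    im=g(cv2.resize(c['img'][v0:v0+45,u0:u0+60],None,fx=6.5,fy=6.5,interpolation=cv2.INTER_CUBIC))
    for z,col in((p[2],(0,0,255)),(98,(0,255,0))):
      for x in(18,33,-18,-33):
        for y in(-9.5,9.5):
            u,v=proj(c,np.array((p[0]+x,p[1]+y,z))/1000);cv2.circle(im,(int((u-u0+.5)*6.5),int((v-v0+.5)*6.5)),2,col,-1)
    out.append(im)
cv2.imwrite('pics/d.png',np.hstack(out))
E
```

```text
(no output)
```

View pics/d.png

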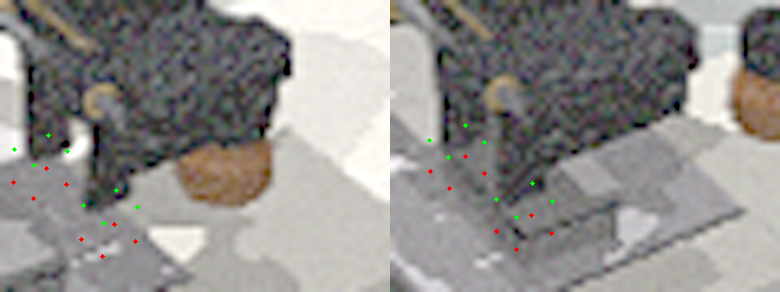

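The box has not moved. In the picture the half-open fingertips end about 18 mm higher than the reported TCP, so they passed just above the box. I'll go back and touch down on the free lid to calibrate the tip height.

Call:
play_rows --deltas '[150, 0, -10, 0, 0, 150, 0, -10, 0, 0, 150, 10, -5, 0, 0, 150, 15, 0, 0, 0, 150, 15, 0, 0, 0, 150, 15, 0, 0, 0, 150, 15, 0, 0, 0, 150, 9, 5, 0, 0, 150, 0, 10, 0, 0, 150, 0, 10, 0, 0]'

```text
time_s: 6.3
tcp_pos: [0.5262, 0.0879, 0.0791]
ee_rot: [[0.027, -0.001, -1.0], [1.0, -0.0, 0.027], [-0.0, -1.0, 0.001]]
wrist_force: [-0.4, -0.4, 0.1]
gripper_width: 0.411
```

```bash
python3 st.py 527 85 68;python3 - <<'E'
from h import *
cap('scene','s3');
g=lambda i:(255*(np.clip(i/160.,0,1))**.5).astype(np.uint8)
c=load('s3');im=c['img'][140:225,205:325]
cv2.imwrite('pics/s3z.png',g(cv2.resize(im,None,fx=6.5,fy=6.5,interpolation=cv2.INTER_CUBIC)))
E
```

```text
t 6.3 tcp [526.2  87.9  79.1] F [-0.4 -0.4  0.1] g 0.411
[[ 0.027 -0.001 -1.   ]
 [ 1.    -0.     0.027]
 [-0.    -1.     0.001]]
tool delta [-2.9 11.1 -0.9]
```

View pics/s3z.png

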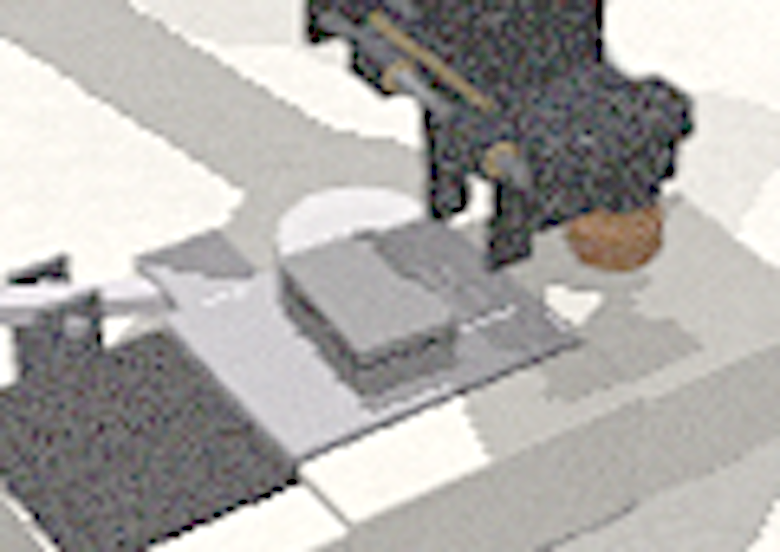

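The box is unmoved. I'll lower 8 mm.

Call:
play_rows --deltas '[150, 0, 1, 0, 0, 150, 0, 1, 0, 0, 150, 0, 1, 0, 0, 150, 0, 1, 0, 0, 150, 0, 1, 0, 0, 150, 0, 1, 0, 0, 150, 0, 1, 0, 0, 150, 0, 1, 0, 0, 150, 0, 0, 0, 0, 150, 0, 0, 0, 0]'

```text
time_s: 7.35
tcp_pos: [0.5267, 0.0878, 0.0723]
ee_rot: [[0.027, -0.0, -1.0], [1.0, -0.0, 0.027], [-0.0, -1.0, 0.0]]
wrist_force: [0.9, -0.5, 0.2]
gripper_width: 0.413
```

```bash
python3 - <<'E'
from h import *
cap('scene','s4');
g=lambda i:(255*(np.clip(i/160.,0,1))**.5).astype(np.uint8)
c=load('s4');im=c['img'][150:210,240:320]
im=g(cv2.resize(im,None,fx=9,fy=9,interpolation=cv2.INTER_CUBIC))
p=r.sense()['tcp_pos']*1000
for z,col in((72,(0,0,255)),(82,(255,0,0)),(92,(0,255,0))):
  for x in(18,33,-18,-33):
    for y in(-9.5,9.5):
      u,v=proj(c,np.array((p[0]+x,p[1]+y,z))/1000);cv2.circle(im,(int((u-240+.5)*9),int((v-150+.5)*9)),2,col,-1)
cv2.imwrite('pics/s4z.png',im)
E
```

```text
(no output)
```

View pics/s4z.png

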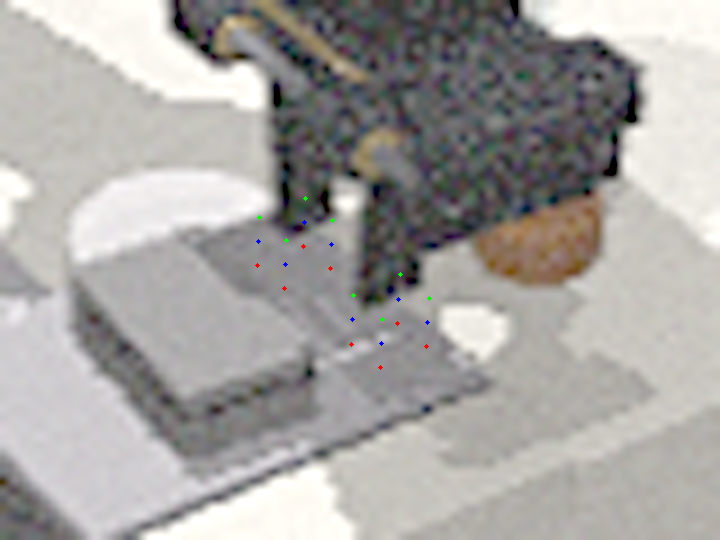

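Call:
play_rows --deltas '[150, 0, 1, 0, 0, 150, 0, 1, 0, 0, 150, 0, 1, 0, 0, 150, 0, 1, 0, 0, 150, 0, 1, 0, 0, 150, 0, 1, 0, 0, 150, 0, 1, 0, 0, 150, 0, 1, 0, 0, 150, 0, 0, 0, 0, 150, 0, 0, 0, 0]'

```text
time_s: 8.4
tcp_pos: [0.5267, 0.0878, 0.0643]
ee_rot: [[0.027, -0.0, -1.0], [1.0, -0.0, 0.027], [-0.0, -1.0, 0.0]]
wrist_force: [-0.3, -0.2, 0.1]
gripper_width: 0.414
```

No contact at TCP z = 64, below the lid's top, so the tips really do sit higher than the TCP.

Call:
play_rows --deltas '[150, 0, 1, 0, 0, 150, 0, 1, 0, 0, 150, 0, 1, 0, 0, 150, 0, 1, 0, 0, 150, 0, 1, 0, 0, 150, 0, 1, 0, 0, 150, 0, 1, 0, 0, 150, 0, 1, 0, 0, 150, 0, 0, 0, 0, 150, 0, 0, 0, 0]'

```text
time_s: 9.4
tcp_pos: [0.5268, 0.0878, 0.0564]
ee_rot: [[0.027, 0.0, -1.0], [1.0, 0.0, 0.027], [0.0, -1.0, -0.0]]
wrist_force: [0.1, -0.7, -0.1]
gripper_width: 0.409
```

```bash
python3 - <<'E'
from h import *
cap('scene','s5');
g=lambda i:(255*(np.clip(i/160.,0,1))**.5).astype(np.uint8)
c=load('s5');im=c['img'][150:210,240:320]
im=g(cv2.resize(im,None,fx=9,fy=9,interpolation=cv2.INTER_CUBIC))
p=r.sense()['tcp_pos']*1000
print(p,r.sense()['wrist_force'])
for z,col in((70,(0,0,255)),(80,(255,0,0))):
  for x in(18,33,-18,-33):
    for y in(-9.5,9.5):
      u,v=proj(c,np.array((p[0]+x,p[1]+y,z))/1000);cv2.circle(im,(int((u-240+.5)*9),int((v-150+.5)*9)),2,col,-1)
cv2.imwrite('pics/s5z.png',im)
E
```

```text
[526.79407351  87.79447601  56.37700965] [-0.48846722  0.55440604  0.49900742]
```

View pics/s5z.png

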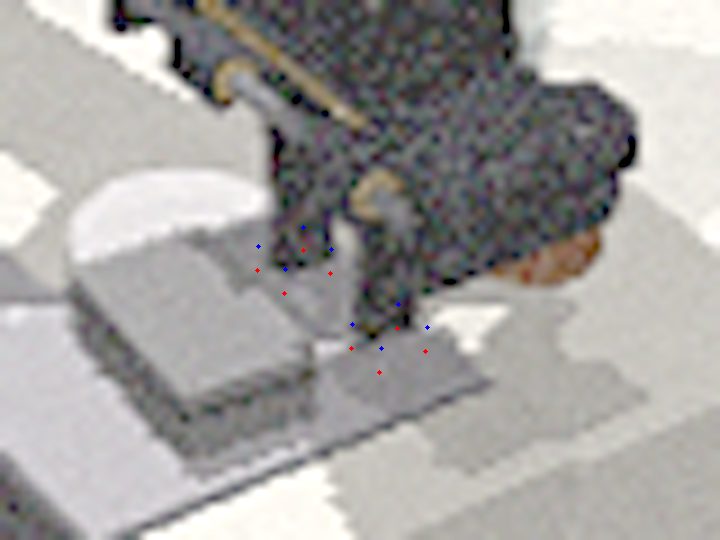

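The tips are now about 80 mm high, roughly 24 mm above the TCP, with no contact force. I'll go 4 mm lower and then push.

Call:
play_rows --deltas '[150, 0, 2, 0, 0, 150, 0, 2, 0, 0, 150, -7, 0, 0, 0, 150, -7, 0, 0, 0, 150, -7, 0, 0, 0, 150, -7, 0, 0, 0, 150, -7, 0, 0, 0, 150, -7, 0, 0, 0, 150, -7, 0, 0, 0, 150, -7, 0, 0, 0]'

```text
time_s: 10.45
tcp_pos: [0.5253, 0.0313, 0.0524]
ee_rot: [[0.027, 0.0, -1.0], [1.0, 0.0, 0.027], [0.0, -1.0, -0.0]]
wrist_force: [-0.0, 0.9, -0.9]
gripper_width: 0.411
```

```bash
python3 st.py;python3 - <<'E'
from h import *
cap('scene','s6');
g=lambda i:(255*(np.clip(i/160.,0,1))**.5).astype(np.uint8)
im=load('s6')['img'][140:225,205:325]
cv2.imwrite('pics/s6z.png',g(cv2.resize(im,None,fx=6.5,fy=6.5,interpolation=cv2.INTER_CUBIC)))
E
```

```text
t 10.45 tcp [525.3  31.3  52.4] F [-0.   0.9 -0.9] g 0.411
[[ 0.027  0.    -1.   ]
 [ 1.     0.     0.027]
 [ 0.    -1.    -0.   ]]
```

View pics/s6z.png

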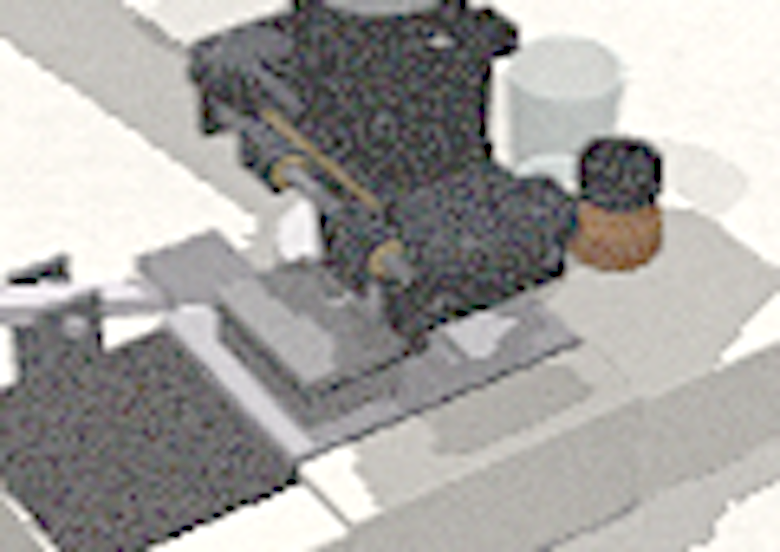

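The box slides with the fingers; its near top corner went from (365, 355) to (308, 385). I'll measure the offset.

```bash
python3 - <<'E'
from h import *
c=load('s6')
for u,v in((308,387),(413,347),(217,283)):print(np.round(ray(c,205+u/6.5-.42,140+v/6.5-.42,.097)*1000))
E
```

```text
[567. -31.  97.]
[571.  20.  97.]
[486. -24.  97.]
```

Call:
play_rows --deltas '[150, -8, 0, 0, 0, 150, -8, 0, 0, 0, 150, -8, 0, 0, 0, 150, -8, 0, 0, 0, 150, -8, 0, 0, 0, 150, -8, 0, 0, 0, 150, -8, 0, 0, 0, 150, -8, 0, 0, 0, 150, -7, 0, 0, 0, 150, -5, 0, 0, 0]'

```text
time_s: 11.5
tcp_pos: [0.5229, -0.0449, 0.0522]
ee_rot: [[0.027, -0.0, -1.0], [1.0, -0.0, 0.027], [-0.0, -1.0, 0.0]]
wrist_force: [-0.7, 0.8, -0.7]
gripper_width: 0.411
```

```bash
python3 st.py;python3 - <<'E'
from h import *
cap('scene','s7');
g=lambda i:(255*(np.clip(i/160.,0,1))**.5).astype(np.uint8)
im=load('s7')['img'][150:235,180:300]
cv2.imwrite('pics/s7z.png',g(cv2.resize(im,None,fx=6.5,fy=6.5,interpolation=cv2.INTER_CUBIC)))
E
```

```text
t 11.5 tcp [522.9 -44.9  52.2] F [-0.7  0.8 -0.7] g 0.411
[[ 0.027 -0.    -1.   ]
 [ 1.    -0.     0.027]
 [-0.    -1.     0.   ]]
```

View pics/s7z.png

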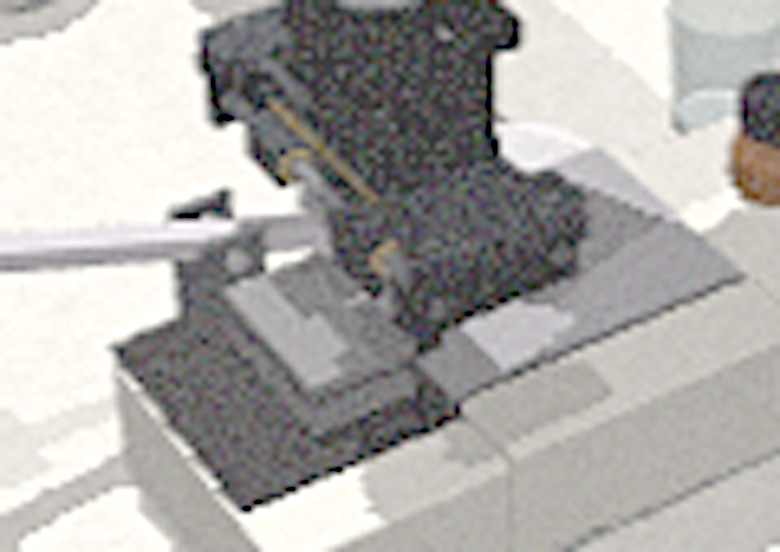

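The box is on the mat, left part near the seam. I'll push a slow final 18 mm.

Call:
play_rows --deltas '[150, -2, 0, 0, 0, 150, -2, 0, 0, 0, 150, -2, 0, 0, 0, 150, -2, 0, 0, 0, 150, -2, 0, 0, 0, 150, -2, 0, 0, 0, 150, -2, 0, 0, 0, 150, -2, 0, 0, 0, 150, -2, 0, 0, 0, 150, 0, 0, 0, 0]'

```text
time_s: 12.55
tcp_pos: [0.5227, -0.0625, 0.0524]
ee_rot: [[0.027, -0.0, -1.0], [1.0, -0.0, 0.027], [-0.0, -1.0, 0.0]]
wrist_force: [0.7, 0.2, -0.7]
gripper_width: 0.408
```

Call:
play_rows --deltas '[150, 5, 0, 0, 0, 150, 8, 0, 0, 0, 150, 10, 0, 0, 0, 150, 10, -15, 0, 0, 150, 10, -25, 0, 0, 150, 10, -35, 0, 0, 150, 15, -40, 0, 0, 150, 30, -40, 0, 0, 150, 40, 0, 0, 0, 150, 30, 0, 0, 0]'

```text
time_s: 13.55
tcp_pos: [0.5277, 0.1086, 0.2093]
ee_rot: [[0.026, 0.004, -1.0], [1.0, 0.002, 0.026], [0.002, -1.0, -0.004]]
wrist_force: [0.5, -0.2, -0.3]
gripper_width: 0.41
```

```bash
python3 st.py;python3 - <<'E'
from h import *
cap('scene','s8');cap('top','t8')
g=lambda i:(255*(np.clip(i/160.,0,1))**.5).astype(np.uint8)
im=load('s8')['img'][165:240,175:285]
cv2.imwrite('pics/s8z.png',g(cv2.resize(im,None,fx=7,fy=7,interpolation=cv2.INTER_CUBIC)))
im=load('t8')['img'][170:250,270:370]
cv2.imwrite('pics/t8z.png',g(cv2.resize(im,None,fx=7,fy=7,interpolation=cv2.INTER_CUBIC)))
E
```

```text
t 13.55 tcp [527.7 108.6 209.3] F [ 0.5 -0.2 -0.3] g 0.41
[[ 0.026  0.004 -1.   ]
 [ 1.     0.002  0.026]
 [ 0.002 -1.    -0.004]]
```

View pics/s8z.png

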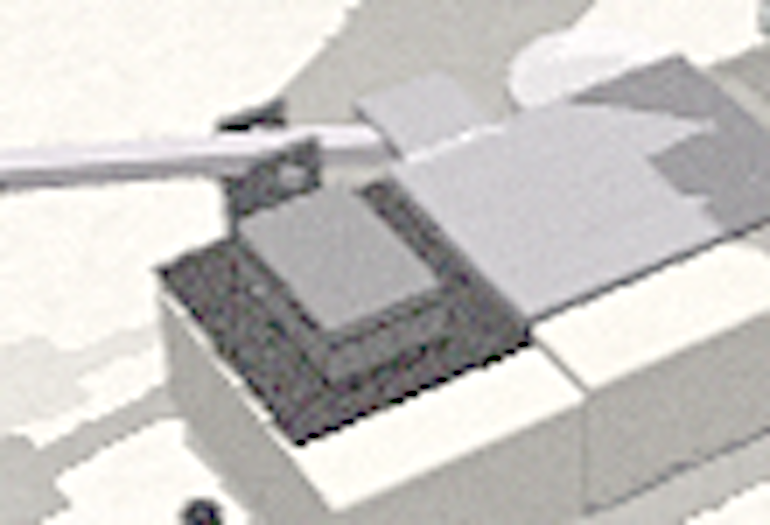

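View pics/t8z.png

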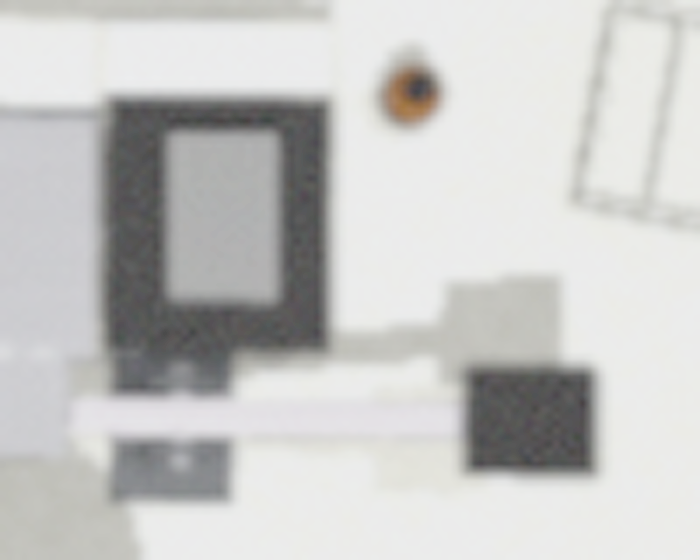

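```bash
python3 - <<'E'
from h import *
T=load('t8');S=load('s8')
ft=lambda u,v:(270+u/7-.43,170+v/7-.43); fs=lambda u,v:(175+u/7-.43,165+v/7-.43)
for k,t,s in(('BL',(282,128),(447,290)),('BR',(164,128),(330,330)),('FR',(280,304),(238,232)),('x',(164,304),(340,185))):pass
D={'boxBR':((282,128),(328,330)),'boxBL':((166,128),(443,287)),'boxFR':((280,303),(238,225)),'boxFL':((164,302),(345,185))}
Q=[]
for k,(t,s) in D.items():
    X=tri(T,ft(*t),S,fs(*s))*1000;Q.append(X);print(k,np.round(X,1),np.round(ray(T,*ft(*t),.096)*1000,1))
print('mean',np.mean(Q,0), 'top only',np.mean([ray(T,*ft(*t),.096)*1000 for t,_ in D.values()],0))
m=[(108,100),(328,100),(326,350),(108,350)]
print('mat',np.round(np.mean([ray(T,*ft(*t),.068)*1000 for t in m],0),1))
up(T,330,216,364,246,0,60,.139,'pad')
E
```

```text
boxBR [ 562.9 -126.4   97.3] [ 562.6 -127.1   96. ]
boxBL [564.  -74.8  93.5] [563.8 -74.6  96. ]
boxFR [ 484.4 -122.5   92.4] [ 483.3 -123.9   96. ]
boxFL [485.4 -71.6  89.7] [484.8 -71.6  96. ]
mean [524.15433483 -98.81140396  93.21628454] top only [523.61982925 -99.30980583  96.        ]
mat [521.6 -98.6  68. ]
pad rectctr [ 428.  -227.6] centroid [ 427.7 -227.5  139. ] sides [47.  55.6] ang [-2. 88.] px [345.3 229.6]
```

The box is flat on the mat, about 2 mm from its centre and clear of the lid. Next I shut the gripper and move above the pad, which measures (428, -228).

Call:
play_rows --deltas '[255, -34, 0, 9, 0, 255, -34, 0, 9, 0, 255, -34, 0, 9, 0, 255, -34, 0, 9, 0, 255, -34, 0, 9, 0, 255, -34, 0, 9, 0, 255, -34, 0, 9, 0, 255, -34, 0, 9, 0, 255, -34, 0, 9, 0, 255, -34, 0, 9, 0]'

```text
time_s: 14.65
tcp_pos: [0.4271, -0.2329, 0.2073]
ee_rot: [[0.027, -0.0, -1.0], [1.0, -0.0, 0.027], [-0.0, -1.0, 0.0]]
wrist_force: [0.4, 0.4, 0.0]
gripper_width: 0.008
```

Call:
play_rows --deltas '[255, 0, 5, 0, 0, 255, 0, 5, 0, 0, 255, 0, 5, 0, 0, 255, 0, 5, 0, 0, 255, 0, 5, 0, 0, 255, 0, 5, 0, 0, 255, 0, 5, 0, 0, 255, 0, 5, 0, 0, 255, 0, 5, 0, 0, 255, 0, 5, 0, 0]'

```text
time_s: 15.65
tcp_pos: [0.4281, -0.2317, 0.1569]
ee_rot: [[0.027, -0.0, -1.0], [1.0, 0.0, 0.027], [0.0, -1.0, 0.0]]
wrist_force: [0.6, -0.4, 0.0]
gripper_width: 0.005
```

```bash
python3 st.py 428 -228 139;python3 - <<'E'
from h import *
cap('scene','s9')
im=load('s9')['img'][110:240,120:300]
cv2.imwrite('pics/s9z.png',cv2.resize(im,None,fx=4.4,fy=4.4,interpolation=cv2.INTER_CUBIC))
E
```

```text
t 15.65 tcp [ 428.1 -231.7  156.9] F [ 0.6 -0.4  0. ] g 0.005
[[ 0.027 -0.    -1.   ]
 [ 1.     0.     0.027]
 [ 0.    -1.     0.   ]]
tool delta [ 3.7 17.9  0.2]
```

View pics/s9z.png

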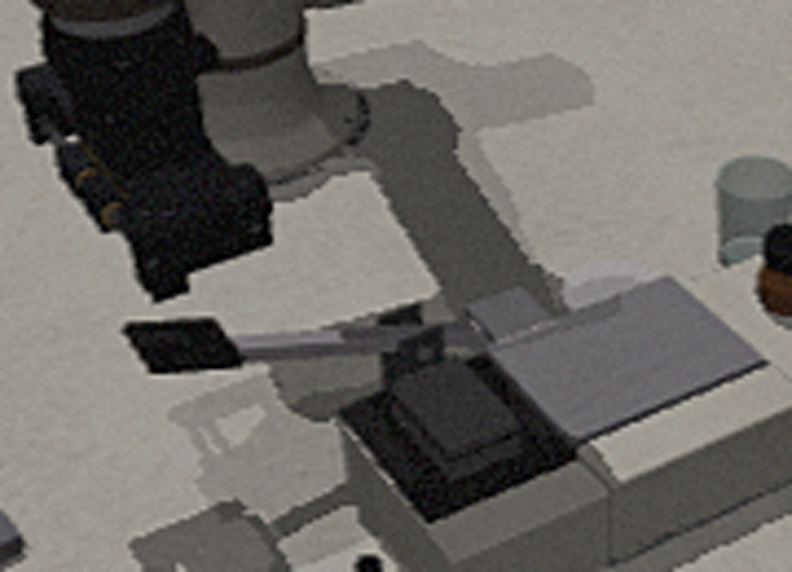

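The shut fingertips are about 40 mm above the pad, slightly to the -y side. I'll descend to contact in small steps.

Call:
play_rows --deltas '[255, 3, 4, 0, 0, 255, 0, 4, 0, 0, 255, 0, 4, 0, 0, 255, 0, 4, 0, 0, 255, 0, 3, 0, 0, 255, 0, 3, 0, 0, 255, 0, 3, 0, 0, 255, 0, 3, 0, 0, 255, 0, 2, 0, 0, 255, 0, 0, 0, 0]'

```text
time_s: 16.7
tcp_pos: [0.428, -0.2286, 0.127]
ee_rot: [[0.027, -0.001, -1.0], [1.0, 0.0, 0.027], [0.0, -1.0, 0.001]]
wrist_force: [0.0, 0.5, -0.5]
gripper_width: 0.007
```

```bash
python3 st.py;python3 - <<'E'
from h import *
cap('scene','s10');cap('top','t10')
im=load('s10')['img'][130:230,110:230]
g=lambda i:(255*(np.clip(i/160.,0,1))**.5).astype(np.uint8)
cv2.imwrite('pics/s10z.png',g(cv2.resize(im,None,fx=5.5,fy=5.5,interpolation=cv2.INTER_CUBIC)))
E
```

```text
t 16.7 tcp [ 428.  -228.6  127. ] F [ 0.   0.5 -0.5] g 0.007
[[ 0.027 -0.001 -1.   ]
 [ 1.     0.     0.027]
 [ 0.    -1.     0.001]]
```

View pics/s10z.png

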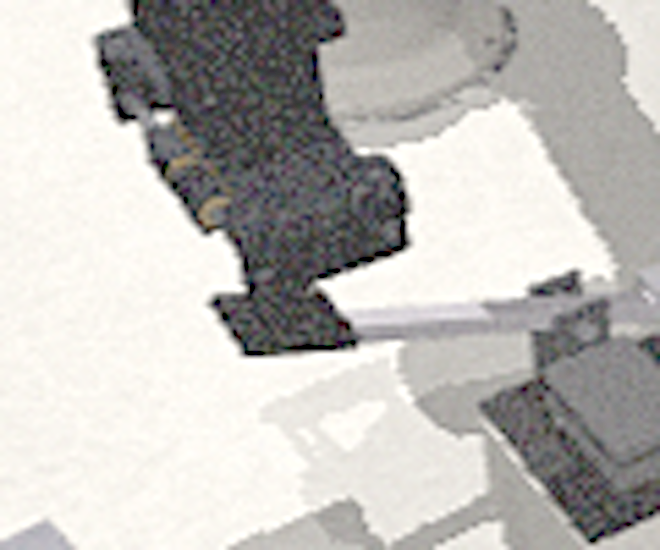

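Call:
play_rows --deltas '[255, 0, 3, 0, 0, 255, 0, 3, 0, 0, 255, 0, 3, 0, 0, 255, 0, 3, 0, 0, 255, 0, 3, 0, 0, 255, 0, 3, 0, 0, 255, 0, 3, 0, 0, 255, 0, 3, 0, 0, 255, 0, 0, 0, 0, 255, 0, 0, 0, 0]'

```text
time_s: 17.8
tcp_pos: [0.4298, -0.2298, 0.1049]
ee_rot: [[0.026, 0.003, -1.0], [1.0, -0.003, 0.026], [-0.002, -1.0, -0.004]]
wrist_force: [-1.8, -2.1, 6.9]
gripper_width: 0.009
```

```bash
python3 st.py;python3 - <<'E'
from h import *
cap('scene','s11')
im=load('s11')['img'][130:230,110:250]
g=lambda i:(255*(np.clip(i/160.,0,1))**.5).astype(np.uint8)
cv2.imwrite('pics/s11z.png',g(cv2.resize(im,None,fx=5.5,fy=5.5,interpolation=cv2.INTER_CUBIC)))
E
```

```text
t 17.8 tcp [ 429.8 -229.8  104.9] F [-1.8 -2.1  6.9] g 0.009
[[ 0.026  0.003 -1.   ]
 [ 1.    -0.003  0.026]
 [-0.002 -1.    -0.004]]
```

View pics/s11z.png

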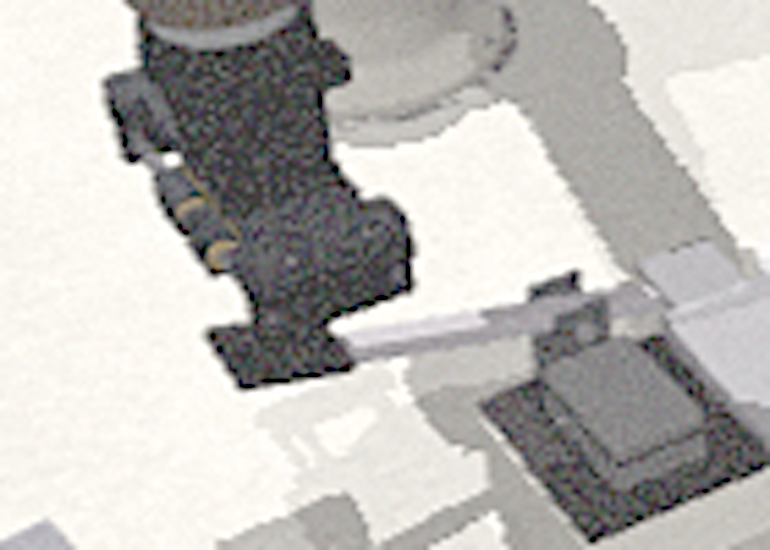

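Contact with the pad: 7 N, and the tips are near the pad centre. Pressing on while following the pad's small arc.

Call:
play_rows --deltas '[255, -1, 5, 0, 0, 255, -1, 5, 0, 0, 255, -1, 5, 0, 0, 255, -1, 5, 0, 0, 255, -1, 5, 0, 0, 255, 0, 5, 0, 0, 255, 0, 5, 0, 0, 255, 0, 5, 0, 0, 255, 0, 5, 0, 0, 255, 0, 0, 0, 0]'

```text
time_s: 18.85
tcp_pos: [0.4297, -0.2351, 0.0593]
ee_rot: [[0.026, 0.003, -1.0], [1.0, -0.003, 0.026], [-0.003, -1.0, -0.003]]
wrist_force: [0.4, -4.9, 6.1]
gripper_width: 0.006
```

```bash
python3 st.py;python3 - <<'E'
from h import *
cap('scene','s12')
im=load('s12')['img'][120:240,110:290]
g=lambda i:(255*(np.clip(i/160.,0,1))**.5).astype(np.uint8)
cv2.imwrite('pics/s12z.png',g(cv2.resize(im,None,fx=4.4,fy=4.4,interpolation=cv2.INTER_CUBIC)))
E
```

```text
t 18.85 tcp [ 429.7 -235.1   59.3] F [ 0.4 -4.9  6.1] g 0.006
[[ 0.026  0.003 -1.   ]
 [ 1.    -0.003  0.026]
 [-0.003 -1.    -0.003]]
```

View pics/s12z.png

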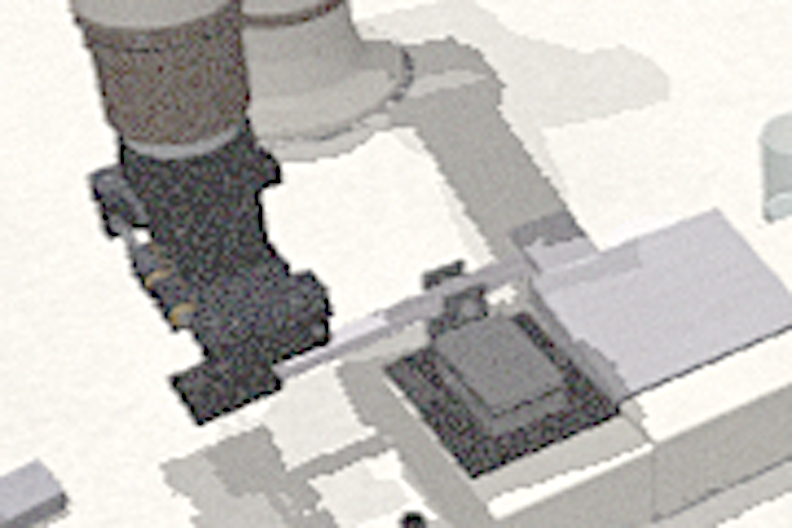

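The lid is rising and the tips stay on the pad. Continuing.

Call:
play_rows --deltas '[255, 0, 4, 0, 0, 255, 0, 4, 0, 0, 255, 0, 4, 0, 0, 255, 0, 4, 0, 0, 255, 0, 4, 0, 0, 255, 1, 4, 0, 0, 255, 1, 4, 0, 0, 255, 1, 4, 0, 0, 255, 1, 3, 0, 0, 255, 0, 0, 0, 0]'

```text
time_s: 19.9
tcp_pos: [0.4298, -0.231, 0.0242]
ee_rot: [[0.026, 0.003, -1.0], [1.0, -0.002, 0.026], [-0.002, -1.0, -0.003]]
wrist_force: [0.5, -4.3, 3.3]
gripper_width: 0.008
```

```bash
python3 st.py;python3 - <<'E'
from h import *
cap('scene','s13')
im=load('s13')['img'][120:240,110:290]
g=lambda i:(255*(np.clip(i/160.,0,1))**.5).astype(np.uint8)
cv2.imwrite('pics/s13z.png',g(cv2.resize(im,None,fx=4.4,fy=4.4,interpolation=cv2.INTER_CUBIC)))
E
```

```text
t 19.9 tcp [ 429.8 -231.    24.2] F [ 0.5 -4.3  3.3] g 0.008
[[ 0.026  0.003 -1.   ]
 [ 1.    -0.002  0.026]
 [-0.002 -1.    -0.003]]
```

View pics/s13z.png

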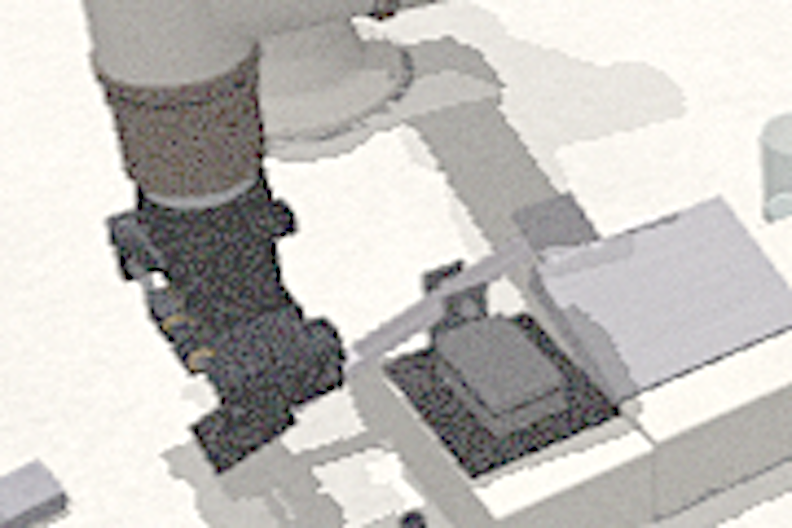

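Call:
play_rows --deltas '[255, 0, 1, 0, 0, 255, 0, 1, 0, 0, 255, 0, 1, 0, 0, 255, 0, 1, 0, 0, 255, 1, 1, 0, 0, 255, 0, 1, 0, 0, 255, 0, 1, 0, 0, 255, 0, 1, 0, 0, 255, 0, 0, 0, 0, 255, 0, 0, 0, 0]'

```text
time_s: 20.95
tcp_pos: [0.4301, -0.2296, 0.0182]
ee_rot: [[0.025, 0.004, -1.0], [1.0, -0.002, 0.025], [-0.002, -1.0, -0.004]]
wrist_force: [-2.6, -2.5, 19.4]
gripper_width: -0.002
```

```bash
python3 st.py;python3 - <<'E'
from h import *
cap('scene','s14');cap('top','t14')
g=lambda i:(255*(np.clip(i/160.,0,1))**.5).astype(np.uint8)
c=load('s14')
im=g(cv2.resize(c['img'][155:225,205:315],None,fx=7,fy=7,interpolation=cv2.INTER_CUBIC))
# predicted lid top corners for angles ; chamber yaw -1.7deg, origin from mat/lid
yaw=np.radians(-1.7);ex=np.array([np.cos(yaw),np.sin(yaw)]);ey=np.array([-np.sin(yaw),np.cos(yaw)])
# lid shut left/right corners: BL(580.,106.5) BR(574,-46) FL(467,107) -> centre of lid (chamber -28,0)
L=(np.array([467,107])+np.array([574,-46]))/2
O=L+28*ex;print('origin',O)
for th,col in((0,(0,255,255)),(.27,(0,0,255)),(.33,(0,255,0))):
    for xl,y in((-116,75),(-116,-75),(-150,22),(-150,-22)):
        x=32+xl*np.cos(th)+8*np.sin(th);z=62-xl*np.sin(th)+8*np.cos(th)
        w=O+x*ex+y*ey;u,v=proj(c,np.array([*w,z])/1000)
        cv2.circle(im,(int((u-205+.5)*7),int((v-155+.5)*7)),3,col,-1)
cv2.imwrite('pics/s14z.png',im)
E
```

```text
t 20.95 tcp [ 430.1 -229.6   18.2] F [-2.6 -2.5 19.4] g -0.002
[[ 0.025  0.004 -1.   ]
 [ 1.    -0.002  0.025]
 [-0.002 -1.    -0.004]]
origin [548.48767608  29.66934517]
```

View pics/s14z.png

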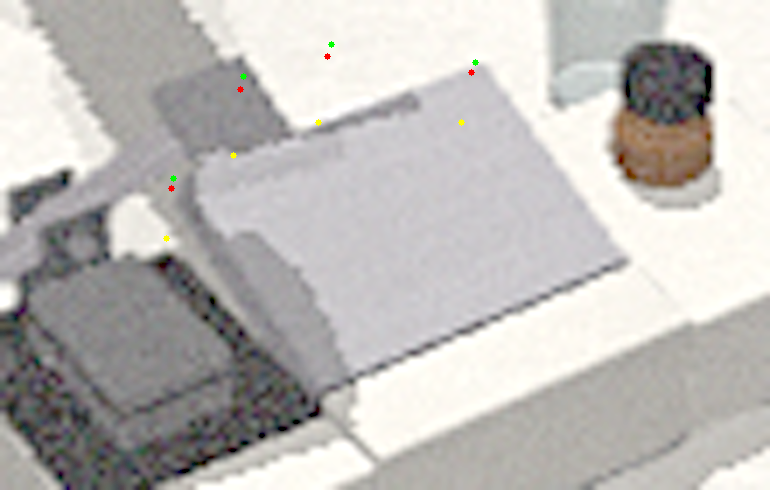

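Wrist force rose to 19 N, so the lever is at its stop. The lid's left front corner (485, 63) fits the 0.33 rad prediction. Last check: gripper contact, box and other objects.

```bash
python3 - <<'E'
from h import *
g=lambda i:(255*(np.clip(i/160.,0,1))**.5).astype(np.uint8)
a=load('s14')['img'][150:245,120:240]
cv2.imwrite('pics/e1.png',g(cv2.resize(a,None,fx=6,fy=6,interpolation=cv2.INTER_CUBIC)))
a=load('t14')['img'][150:260,150:420]
cv2.imwrite('pics/e2.png',g(cv2.resize(a,None,fx=2.9,fy=2.9,interpolation=cv2.INTER_CUBIC)))
E
```

```text
(no output)
```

View pics/e1.png

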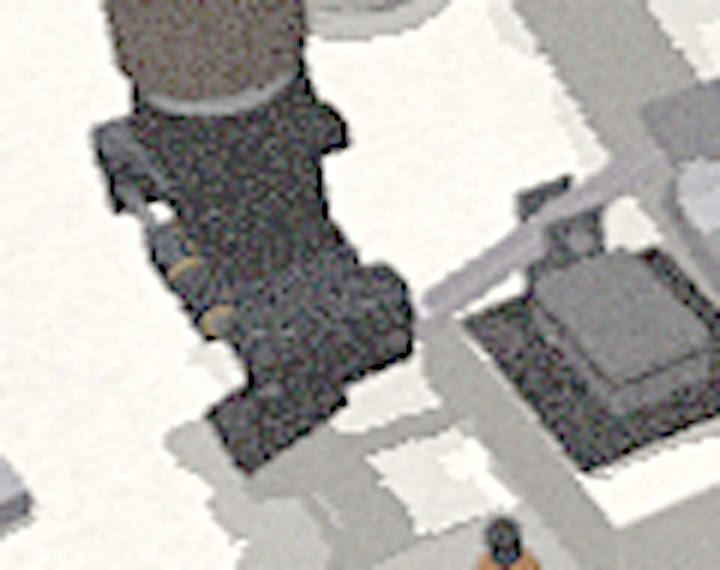

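View pics/e2.png

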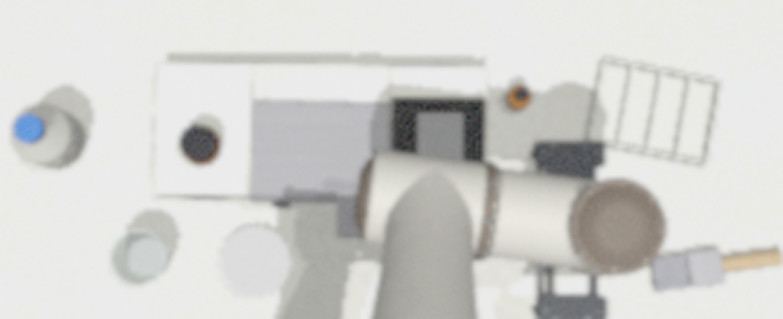

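Call:
play_rows --deltas '[255, 0, 0, 0, 0, 255, 0, 0, 0, 0, 255, 0, 0, 0, 0, 255, 0, 0, 0, 0, 255, 0, 0, 0, 0, 255, 0, 0, 0, 0, 255, 0, 0, 0, 0, 255, 0, 0, 0, 0, 255, 0, 0, 0, 0, 255, 0, 0, 0, 0]'

```text
time_s: 22.05
tcp_pos: [0.4301, -0.2296, 0.0182]
ee_rot: [[0.025, 0.004, -1.0], [1.0, -0.002, 0.025], [-0.002, -1.0, -0.004]]
wrist_force: [-3.4, -0.8, 19.2]
gripper_width: 0.006
```

```bash
python3 st.py; python3 -c "
from station import r
print(r.finish_job())"
```

```text
t 22.05 tcp [ 430.1 -229.6   18.2] F [-3.4 -0.8 19.2] g 0.006
[[ 0.025  0.004 -1.   ]
 [ 1.    -0.002  0.025]
 [-0.002 -1.    -0.004]]
the job is handed in; nothing more can be done
None
```

I pushed the slide box sideways with two half-open fingers onto the mat, then pressed the lever pad down with the shut fingertips and handed the job in still holding it, at about 22 s.

**Last checks:**
- **Slide box:** measured from two views before the press, it lay about 2 mm from the mat's centre, square to it and clear of the lid. Later pictures show it unmoved.
- **Lid and lever:** the wrist force rose from 3 to 19 N, steady over the last second, so I took the lever to be at its stop. The lid's left front corner fits about 0.33 rad. The far tongue corners I predicted did not line up, because I had guessed the tongue's position.
- **Other objects:** the jar, dropper, beaker, dish, tray, wash bottle and brush look to be where they started. I judged this by eye and did not measure it.

**What disagreed:**
- **Fingertip height:** the half-open fingertips ended about 24 mm above the reported TCP. My first push passed over the box without moving it, so I backed off, lowered the fingers and pushed again.
- **Finger contact:** I inferred that the fingers, not the gripper body, press the pad from the geometry and pictures. The sensors do not separate the two.

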